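Tighten the deep bearing nut of a wheeled robot

ROBOT

A 6-joint arm with a two-finger parallel gripper is mounted at the origin on the work surface. World frame = base frame: x ahead of the robot, y to its left, z up, the work surface at z = 0. Lengths are in m, angles in rad, forces in N, time in s.
With the tool pointing down it reaches from about 0.375 to 0.9 m from the base axis. Payload 3.1 kg.
Tool frame: the origin (TCP) lies at the very end of the fingers, on their centre line; the grasp point (between the pads) lies 19 mm behind it (manip.hold_point_z is the distance from the TCP to the grasp point, in m); y points along the fingers, z is the direction in which the jaws open and shut, and the axes are right-handed (so a half turn about y gives the same grasp; the last joint's range is limited). The gripper opens to 85 mm and grips with 20 to 120 N. Pads are 22 mm wide; open, the fingers measure 114 mm over their backs; the gripper's body (76 mm by 85 mm) begins 54 mm behind the grasp point. The pads swing forward as they close: fully open they stand 13 mm farther back than shut.
Start: joints at [-1.46, 0.527, 1.433, -0, 1.181, -0.178], TCP at [0.178, -0.599, 0.231] pointing down, gripper open.
Joint ranges: [-3.08, 3.08], [-0.75, 2.2], [0.22, 2.44], [-1.43, 4.57], [0, 2.65], [-2.85, 2.85]. Speed limits (rad/s): [2.79, 2.79, 3.14, 3.14, 3.14, 3.14].

INTERFACE

Orientations are given as a unit quaternion [x, y, z, w].
In Python, from station import manip, eyes, workorder gives the robot as it stands. The module is installed in compiled form; this text tells all that it offers.
- The arm moves only by the shell command python3 -m jog 'ROWS' [OPENING] [FORCE]. ROWS is JSON, a list of rows, each a list of 2 entries, a list of its own where there are three numbers: the shift along the tool's x, y, z in cm, then the turn about the tool's y in rad. A call has 1 to 20 rows; each row is the pose to reach, as a shift and turn from the pose commanded when the call began, along the tool's axes at that moment; what a row does not reach only later rows make up. A row lasts 1/12 s, in which the tool goes at most 41.7 mm and 7.16 degrees, less where a joint would pass 70% of its speed; a pose out of reach is approached as far as the arm can. A call with a gripper value outside its range is refused whole. OPENING is the finger opening in cm, from 0 to 8.54, set as the call begins (- or left out, the last holds). The fingers move at their own pace and stop on an object; FORCE is the grip in N (left out, the last holds). Time passes only in rows, so rows that repeat a pose let the fingers close. It gives the time, the measured TCP pose, the force and the opening at its end, in the units of the state.
- manip.sense(): the state, without advancing time (a new reading comes with each control period).
- eyes.snapshot(name): name is "scene" or "side" or "wrist"; returns a dict with "frame" (400x640x3 uint8, red, green, blue), "vfov" (degrees; the focal length in pixels is half the picture's height over the tangent of half this angle, whatever the lens; pixels are square), "cx", "cy" (the principal point, pixels), "rvec" (rotation vector, rad) and "tvec" (3), from world to camera coordinates, as OpenCV has them. Camera axes: x right, y down, z forward; pixel columns grow to the right and rows downward; lengths in m; the calibration is good to about 2 mm. The wrist camera is an equidistant fisheye: a pixel r from the principal point sees the ray r / f radians off the axis. A picture is of the moment at which its call begins. There is no depth.
- workorder.sign_off(): hands the job in, once; it reports no verdict.
The state is a dict: "t": time; "q": joint angles; "qd": joint speeds; "tau": joint torques, N m; "tcp_pos": TCP position; "tool_rot": TCP orientation; "force": force on the tool from outside, world axes, zero at the start; "ft_torque": the same for the moment, N m; "finger_gap": opening from 0.0 (shut) to 1.0 (fully open).
Only numpy, scipy, OpenCV 4.12 (cv2) and the standard library are available. Lean on these libraries where they do the work, as an engineer would, in place of code of your own. Each camera call takes 0.05 s, during which the arm holds its last target. There are 200 camera calls.

TASK

Take the long socket driver with the flat bar handle from its stand, lower it into the deep round bore of the small wheeled robot and work its square socket gently, without forcing it, fully down over the nut at the bottom. Tighten the nut clockwise until it has landed on its spring washer and is snug, about 0.3 newton metres, without overtightening it. Then lift the driver out and stand it upright, socket down and fully home, in a free well of the stand, leaving the ball-handled driver and the battery pack where they are.

Things in the scene. Friction and masses are not known exactly. Their poses are not given: they have to be found in the camera images.
- driver_handle (a point): Centre of the black bar handle of the long socket driver (loose, about 320 g, 163 mm tall, socket down in one of the stand's wells at the start). The handle is 80 mm long (this frame's x), 18 mm thick (y, the way to grasp it), 36 mm tall (z, up the shaft). This point is on the axis, 145 mm above the foot; 23 mm below it is the top of a 52 mm round hand guard to push on.
- driver_foot (a point): Centre of the driver's lower end, z up the shaft. The lower end is a round steel socket, 36 mm outside diameter, 34 mm tall, with a square opening 21.6 mm across flats and 16 mm deep whose sides face along x and y of this frame. Above it a shaft of 16 mm diameter goes up to the handle.
- bore_mouth (a point): Centre of the bore at the top rim of the aluminium tower of a small wheeled robot (fixed, dark base plate, four wheels). z up the bore, 125 mm above the table. Tower 60 mm across; bore 39 mm in diameter, 85 mm deep, flared to about 50 mm over its top 9 mm. x points from the tower to the robot's black controller box (top 76 mm above the table).
- bore_floor (a point): Centre of the bore's floor, 40 mm above the table, z up. On it, on a sprung seat, is a steel square nut, 20 mm across flats: flats from 4 to 15 mm above the floor, then a cone from 20 to 12 mm diameter up to 20 mm, which centres the socket. Which way the flats point is not known (repeats every 90 degrees; the socket has about 4.5 degrees of play either way).
- foot_home (a point): Where the driver's foot is when the socket is fully down over the nut: on the bore's axis, 4 mm above its floor. If the flats do not match, the socket stops on the nut's corners 11 mm higher; a light push of 4 to 12 N while turning (at most 90 degrees) lets it drop on. Let go, the driver stays standing in the bore and can be regrasped.
- seat (a joint): How far (m) the sprung seat under the nut is pressed down the bore: 0 at rest, 5 N per mm. A push of more than 30 N (0.006 m) is forcing it and spoils the bearing.
- nut (a joint): Turning angle of the nut in rad, growing as it is tightened (clockwise from above), from an arbitrary mark that says nothing about where its flats point. It starts between 0.6 and 1.05; at 1.30 it lands on the spring washer. It runs with a drag of about 0.08 N m.
- washer (a joint): How far (rad) the landed nut has twisted the spring washer under it, clockwise; less than 0.04 before it lands. The resisting torque is then 1.5 N m per rad, so 0.3 N m gives 0.2 rad. Snug is 0.10 to 0.36 rad (0.15 to 0.54 N m); beyond that is overtightened. It springs back when let go, which is no fault; the nut itself stays landed.
- well_a (a point): Centre of the floor of one round well of the stand (fixed grey block 90 x 190 mm, 40 mm tall). The well is 45 mm in diameter and 32 mm deep, its floor 8 mm above the table; z up. The wells are 110 mm apart along this frame's y; well_b lies towards +y.
- well_b (a point): Centre of the floor of the other well, the same size. One well holds the bar-handled driver at the start, the other the ball-handled one; which is which varies.
- ball_driver_knob (a point): Centre of the black ball (36 mm) on top of a shorter driver (126 mm tall, loose) that stands in the other well; a bystander.
- battery: Blue battery pack lying flat, 140 x 45 x 28 mm, loose; origin at the centre of its underside; a bystander.

How it is judged:
On the way, in this order (a step that is already met when the one before it is completed fails the run):
1. the socket is fully down over the nut in the bore (z of driver_foot in the frame of foot_home below 0.0035 m and horizontal distance between driver_foot and foot_home below 0.004 m), for 0.1 s.
2. the nut has landed and is snug (value of joint nut above 1.25 rad and value of joint washer above 0.1 rad), for 0.1 s.
At the end, for the whole second after the job is handed in: The nut is landed (at least 1.25 rad) and not overtightened (washer below 0.36 rad), and the bar-handled driver stands released, at rest and upright (within 0.1 rad), socket down in a well of the stand, within 8 mm of its centre and 4 mm of its floor (value of joint nut above 1.25 rad and value of joint washer below 0.36 rad and ((horizontal distance between driver_foot and well_a below 0.008 m and z of driver_foot in the frame of well_a below 0.004 m) or (horizontal distance between driver_foot and well_b below 0.008 m and z of driver_foot in the frame of well_b below 0.004 m)) and angle between driver_foot's own z axis and vertical below 0.1 rad and linear speed of driver below 0.02 m/s); the robot touches nothing.
It fails at once if the nut is overtightened (washer twisted more than 0.36 rad) (value of joint washer above 0.36 rad).
It fails at once if the nut is forced: pushed down with more than 30 N (its sprung seat pressed in by more than 6 mm) (value of joint seat above 0.006 m).
It fails at once if the ball-handled driver or the battery is shifted by more than 30 mm (distance of any of ball_driver_knob, battery from where it was at the start of the episode above 0.03 m).
It also fails if it takes over 67 s, if anything falls off the work surface, if the arm or the gripper's body presses on something with over 40 N, if the wrist force passes 120 N, or if a joint passes its speed limit or range.

## Working session

There is one attempt and no reset: what is moved stays moved. The work goes in short steps, Python scripts to look and compute and a shell command to move; the robot and the scene stay as the last step left them, time stands still between calls to the robot, and variables do not carry over. Pictures are saved under pics/ and viewed, about 8 in all and at most 12, crops included, and the job is handed in when it is done.

```bash
mkdir -p pics
python3 - <<'E'
from station import manip, eyes
import cv2,numpy as np
s=manip.sense();print({k:np.round(v,3) for k,v in s.items()}, manip.hold_point_z)
ims=[]
for n in("scene","side","wrist"):
    d=eyes.snapshot(n);cv2.imwrite(f"pics/{n}0.png",d["frame"][:,:,::-1]);print(n,d["vfov"],d["cx"],d["cy"],d["rvec"],d["tvec"])
E
```

```text
{'t': np.float64(0.0), 'q': array([-1.461,  0.528,  1.434,  0.   ,  1.181, -0.179]), 'qd': array([ 0.002, -0.001, -0.001, -0.001,  0.002,  0.002]), 'tau': array([-2.0000e-03, -4.4236e+01, -1.7802e+01, -0.0000e+00,  9.0000e-03,
        0.0000e+00]), 'tcp_pos': array([ 0.178, -0.598,  0.23 ]), 'tool_rot': array([-0.102,  0.701, -0.699,  0.102]), 'force': array([ 0.6  , -0.561, -1.011]), 'ft_torque': array([-0.011,  0.037, -0.01 ]), 'finger_gap': np.float64(0.998)} 0.0187
scene 56.15350970063622 323.0854220692822 204.0588465937549 [ 0.68034504  2.57083064 -1.23543495] [ 0.55830593 -0.06114752  1.15792647]
side 50.11485881823278 318.3360222184863 194.8675958146075 [ 0.50517972 -2.65907553  1.23966868] [0.50675352 0.2654091  0.69030639]
wrist 65.70646984690485 322.2296059806255 198.57490738547025 [-2.31687688  1.73038188  0.26400247] [-0.6232776  -0.03807393  0.37995514]
```

View pics/scene0.png

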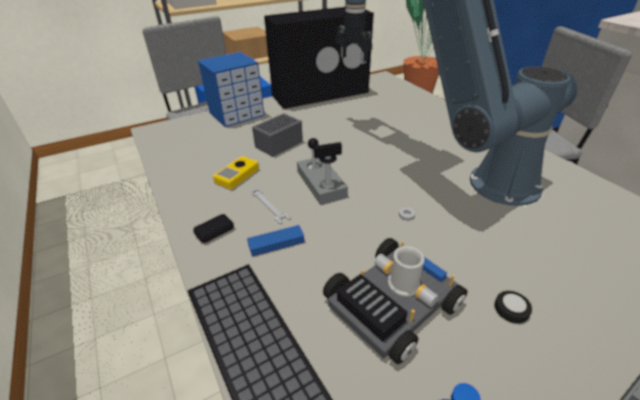

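View pics/side0.png

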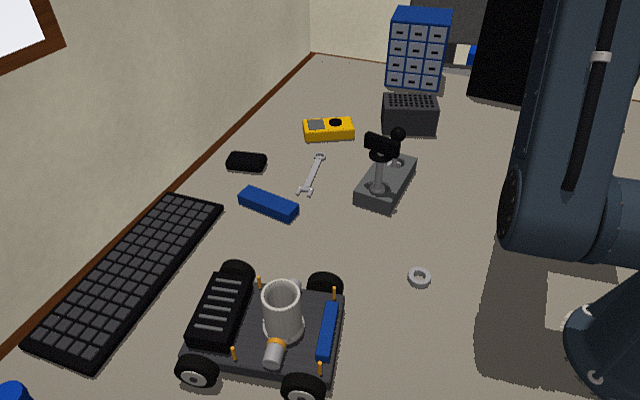

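The scene view shows the bar driver near (328,150) and the tower mouth at (408,256). In the side view they are near (382,145) and (281,292). I'll take close crops next.

Run:
```python
import cv2,numpy as np
a=cv2.imread('pics/scene0.png');b=cv2.imread('pics/side0.png')
f=lambda i,x,y,w,h:cv2.resize(i[y:y+h,x:x+w],(400,300),interpolation=cv2.INTER_CUBIC)
cv2.imwrite('pics/crop1.png',np.vstack([np.hstack([f(a,280,130,80,60+15-15),f(a,370,235,80,60)]),np.hstack([f(b,340,115,100,75),f(b,240,265,80,60)])]))
```

```text
(no output)
```

View pics/crop1.png

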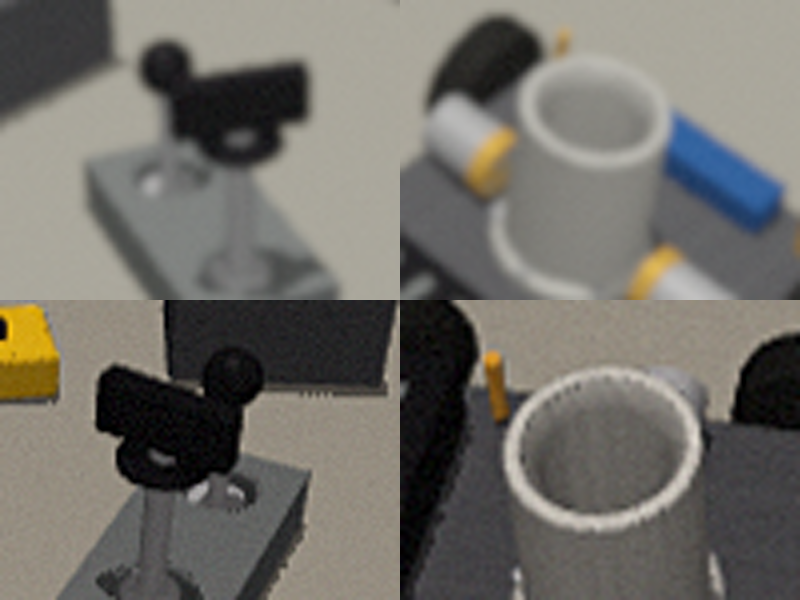

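Measured centres (scene / side): handle (328.4,149.6) / (382.5,144.5), ball (313,143.4) / (398.3,134), rim (408.8,257.4) / (280.8,294.6).

```bash
cat > h.py <<'E'
import numpy as np,cv2
from station import manip, eyes
from scipy.spatial.transform import Rotation as R
def ray(d,u,v):
    f=200/np.tan(np.radians(d["vfov"]/2)); M=cv2.Rodrigues(np.array(d["rvec"],float))[0]
    x,y=(u-d["cx"])/f,(v-d["cy"])/f
    if d.get("fish"):
        r=np.hypot(x,y)+1e-12; c=np.array([x/r*np.sin(r),y/r*np.sin(r),np.cos(r)])
    else: c=np.array([x,y,1.])
    w=M.T@c; return -M.T@np.array(d["tvec"],float).ravel(), w/np.linalg.norm(w)
def plane(d,u,v,z):
    o,w=ray(d,u,v); return o+w*(z-o[2])/w[2]
def tri(r1,r2):
    (o1,a),(o2,b)=r1,r2
    t=np.linalg.lstsq(np.c_[a,-b],o2-o1,rcond=None)[0]
    p,q=o1+a*t[0],o2+b*t[1]; return (p+q)/2,np.linalg.norm(p-q)
def snap(n,fn=None):
    d=eyes.snapshot(n); d["fish"]=n=="wrist"
    if fn: cv2.imwrite(fn,d["frame"][:,:,::-1])
    return d
def tool(p):  # world point -> tool axes shift, cm, of TCP
    s=manip.sense(); return (R.from_quat(s["tool_rot"]).inv().apply(np.array(p)-s["tcp_pos"])*100).round(2)
E
python3 - <<'E'
from h import *
a,b=snap("scene"),snap("side")
for n,p,q,z in [("handle",(328.4,149.6),(382.5,144.5),.153),("ball",(313,143.4),(398.3,134),.116),("rim",(408.8,257.4),(280.8,294.6),.125)]:
    print(n,tri(ray(a,*p),ray(b,*q)),plane(a,*p,z),plane(b,*q,z))
print("ends",plane(a,316.6,152.4,.153),plane(a,341,148.4,.153),plane(b,365,140,.153),plane(b,400,150,.153))
s=manip.sense();print(R.from_quat(s["tool_rot"]).as_matrix().round(3))
E
```

```text
handle (array([ 0.49168854, -0.23167923,  0.15295598]), np.float64(0.0014878135782673255)) [ 0.4922645  -0.23029403  0.153     ] [ 0.49185367 -0.23296218  0.153     ]
ball (array([ 0.48089316, -0.34471938,  0.11468046]), np.float64(0.0030058253976820368)) [ 0.48302264 -0.33986525  0.116     ] [ 0.48084024 -0.34544187  0.116     ]
rim (array([0.53689339, 0.1730678 , 0.12110139]), np.float64(0.002217585829439975)) [0.54011406 0.17699778 0.125     ] [0.53564265 0.17430352 0.125     ]
ends [ 0.52746473 -0.23372339  0.153     ] [ 0.45893988 -0.21822207  0.153     ] [ 0.53117369 -0.23640019  0.153     ] [ 0.45283933 -0.22600685  0.153     ]
[[-0.959 -0.     0.285]
 [-0.285  0.001 -0.959]
 [-0.    -1.    -0.001]]
```

View pics/wrist0.png

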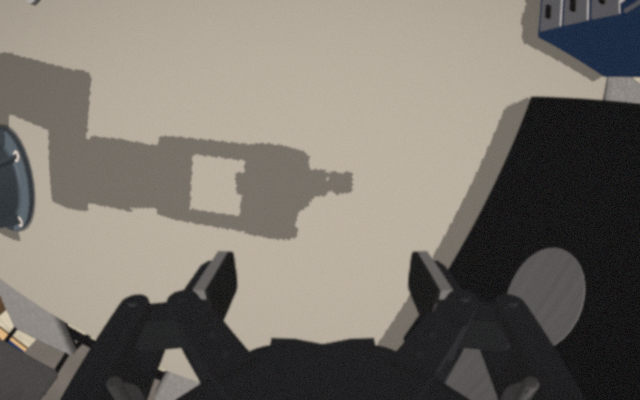

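The two views agree. The handle is at (0.492,-0.231,0.153) with its bar at about -9.5° in the world, and the bore mouth is near (0.538,0.175). The wrist view shows no target yet, only the table and the box. I'll grasp with the half-turn variant, yaw +1.40, so the last joint has room to turn clockwise.

```bash
python3 -m jog '[[[-4,-1,-2.6],-0.12],[[-8,-2,-5.2],-0.24],[[-12,-3,-7.8],-0.36],[[-15.5,-4,-10],-0.48],[[-19,-4,-12.2],-0.6],[[-22.5,-4,-14.5],-0.72],[[-26,-4,-16.8],-0.84],[[-29.5,-4,-19],-0.96],[[-33,-4,-21.3],-1.08],[[-36,-4,-23.3],-1.2],[[-38.5,-4,-25],-1.32],[[-40,-4,-26],-1.44],[[-40.6,-4,-26.25],-1.56],[[-40.6,-4,-26.25],-1.68],[[-40.6,-4,-26.25],-1.8],[[-40.6,-4,-26.25],-1.92],[[-40.6,-4,-26.25],-2.04],[[-40.6,-4,-26.25],-2.16],[[-40.6,-4,-26.25],-2.28],[[-40.6,-4,-26.25],-2.4]]' 8.5; python3 -m jog '[[[0,0,0],-0.1],[[0,0,0],-0.2],[[0,0,0],-0.28],[[0,0,0],-0.29],[[0,0,0],-0.29],[[0,0,0],-0.29]]'
python3 - <<'E'
from h import *
s=manip.sense();print(s["q"].round(3));print(R.from_quat(s["tool_rot"]).as_matrix().round(3)); 
d=snap("wrist","pics/wrist1.png");np.save("w1.npy",d,allow_pickle=True)
print(tool([.492,-.2315,.14]))
E
```

```text
t: 1.92
tcp_pos: [0.4924, -0.2317, 0.2712]
tool_rot: [-0.689, 0.157, -0.157, 0.69]
force: [-0.2, -0.1, -0.6]
finger_gap: 0.999
t: 2.42
tcp_pos: [0.4924, -0.2318, 0.2713]
tool_rot: [-0.705, 0.058, -0.058, 0.705]
force: [-0.5, -0.1, -0.4]
finger_gap: 0.997
[-0.645  0.372  1.588 -0.     1.182 -2.052]
[[ 0.987 -0.     0.164]
 [-0.164  0.     0.987]
 [-0.    -1.     0.   ]]
[-0.05 13.13  0.02]
```

View pics/wrist1.png

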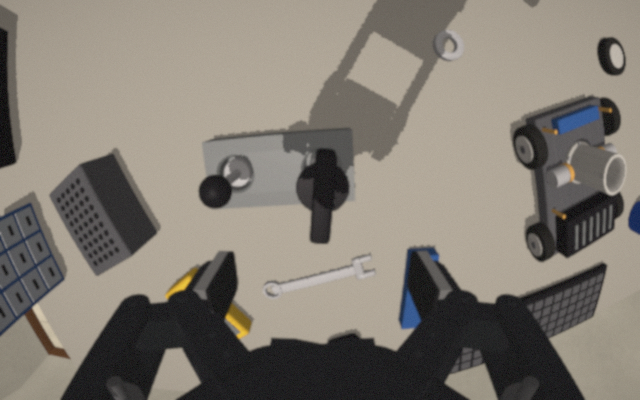

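The wrist view shows the bar running from (326,151) to (320,242), the ball at (215,190) and the tower rim at (610,172). I'll check the handle position and yaw from these.

Run:
```python
from h import *
d=np.load("w1.npy",allow_pickle=True).item()
a,b=plane(d,326,151,.171),plane(d,320,241,.171)
print(a,b,(a+b)/2,np.degrees(np.arctan2(*(a-b)[1::-1])),np.linalg.norm(a-b)); print(plane(d,611,173,.125))
```

```text
[ 0.45294099 -0.22218234  0.171     ] [ 0.52859121 -0.23980728  0.171     ] [ 0.4907661  -0.23099481  0.171     ] 166.88520940725613 0.07767621413549983
[0.5343878  0.16107052 0.125     ]
```

Handle position is confirmed to within 1–2 mm. Next I descend, grip and lift slightly.

```bash
python3 -m jog '[[[0,3,0],0.03],[[0,6,0],0.03],[[0,9,0],0.03],[[0,11,0],0.03],[[0,12.5,0],0.03],[[0,13.1,0],0.03],[[0,13.1,0],0.03]]' && python3 -m jog '[[[0,0,0],0],[[0,0,0],0],[[0,0,0],0],[[0,0,0],0],[[0,0,0],0],[[0,0,0],0],[[0,0,0],0],[[0,0,0],0],[[0,0,0],0],[[0,0,0],0]]' 0 60
```

```text
t: 3.05
tcp_pos: [0.4917, -0.2313, 0.1389]
tool_rot: [-0.703, 0.069, -0.067, 0.704]
force: [-0.2, -0.4, 0.1]
finger_gap: 0.996
t: 3.88
tcp_pos: [0.4928, -0.232, 0.1411]
tool_rot: [0.704, -0.068, 0.068, -0.704]
force: [-0.3, 0.0, 6.2]
finger_gap: 0.203
```

Gripped at about 17.3 mm. Lift and carry to above the bore.

```bash
python3 -m jog '[[[0,-1.5,0],0],[[0,-4,0],0],[[0,-7,0],0],[[0,-10,0],0],[[0,-13,0],0],[[0,-15.5,0],0],[[0,-16,0],0],[[0,-16,0],0]]' && python3 -m jog '[[[-0.1,0,1],0],[[-0.3,0,3],0],[[-0.5,0,6],0],[[-0.8,0,9.5],0],[[-1.1,0,13],0],[[-1.4,0,16.5],0],[[-1.7,0,20],0],[[-2,0,23.5],0],[[-2.3,0,27],0],[[-2.6,0,30.5],0],[[-2.9,0,34],0],[[-3.2,0,37],0],[[-3.4,0,39],0],[[-3.5,0,40.2],0],[[-3.53,0,40.7],0],[[-3.53,0,40.7],0],[[-3.53,0,40.7],0],[[-3.53,0,40.7],0]]'
python3 - <<'E'
from h import *
snap("scene","pics/s2.png");snap("side","pics/d2.png")
f=lambda n,x,y:cv2.resize(cv2.imread(f'pics/{n}.png')[y:y+150,x:x+100],(400,600),interpolation=cv2.INTER_CUBIC)
cv2.imwrite('pics/crop2.png',np.hstack([f('s2',360,140),f('d2',230,180)]))
s=manip.sense();print(s["q"].round(3),s["force"],s["ft_torque"])
E
```

```text
t: 4.55
tcp_pos: [0.493, -0.2322, 0.3013]
tool_rot: [0.704, -0.067, 0.069, -0.703]
force: [-0.3, 0.3, -3.5]
finger_gap: 0.201
t: 6.05
tcp_pos: [0.5356, 0.1731, 0.2998]
tool_rot: [0.704, -0.069, 0.068, -0.703]
force: [0.2, 0.3, -3.6]
finger_gap: 0.203
[ 0.114  0.369  1.504 -0.     1.269 -1.262] [-0.40797    -0.74017665 -2.46825838] [-0.02967917  0.02730791 -0.04839151]
```

View pics/crop2.png

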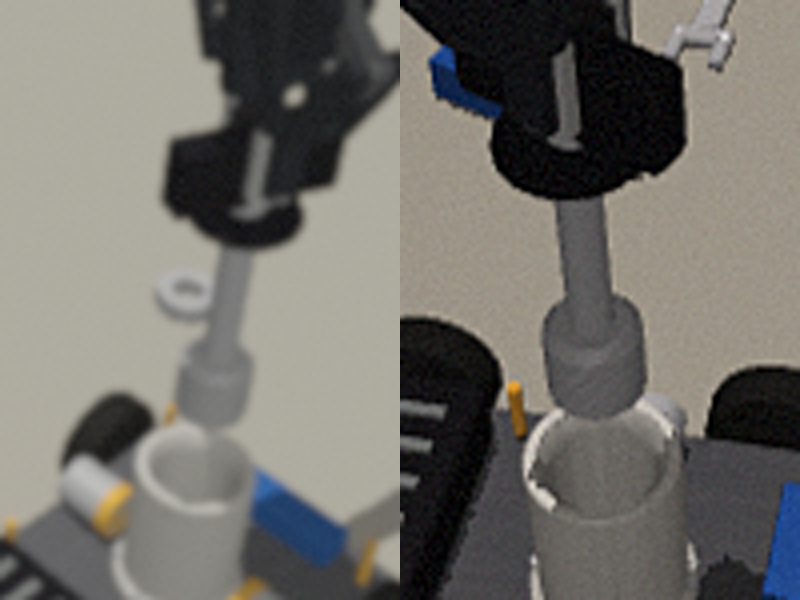

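The driver hangs roughly vertical over the bore. The foot centre is near scene (412.3,241.3) and side (280.3,276.3). The rim is near (408.7,257.2) and (280.8,294.8).

Run:
```python
from h import *
a,b=snap("scene"),snap("side")
print("foot",tri(ray(a,412.3,241.3),ray(b,280.3,276.3)));print("rim",tri(ray(a,408.7,257.2),ray(b,280.8,294.8)))
for z in(.168,): print(plane(a,412.3,241.3,z),plane(b,280.3,276.3,z))
for z in(.125,): print(plane(a,408.7,257.2,z),plane(b,280.8,294.8,z))
# wrist rays of the handle vs axis
```

```text
foot (array([0.53478648, 0.17252741, 0.16476335]), np.float64(0.001403172272775158))
rim (array([0.53682737, 0.17294274, 0.12106289]), np.float64(0.001496471648719822))
[0.53762787 0.17573759 0.168     ] [0.53362331 0.1739838  0.168     ]
[0.53993629 0.17646923 0.125     ] [0.53548531 0.17463303 0.125     ]
```

```bash
python3 -m jog '[[[0.19,0,0.09],0],[[0.19,1.5,0.09],0],[[0.19,3,0.09],0],[[0.19,4,0.09],0],[[0.19,4.7,0.09],0],[[0.19,5.2,0.09],0],[[0.19,5.5,0.09],0],[[0.19,5.5,0.09],0],[[0.19,5.5,0.09],0]]';python3 - <<'E'
from h import *
s=manip.sense();print(s["force"],s["ft_torque"])
E
```

```text
t: 7.0
tcp_pos: [0.538, 0.1749, 0.2456]
tool_rot: [0.704, -0.068, 0.068, -0.704]
force: [-1.3, -0.5, -2.8]
finger_gap: 0.194
[-1.293633   -0.48735673 -2.81255584] [-0.07768527  0.07130854  0.01807885]
```

```bash
python3 -m jog '[[[0,0.6,0],0],[[0,1.2,0],0],[[0,1.8,0],0],[[0,1.8,0],0]]'; python3 -m jog '[[[0,1,0],0],[[0,2,0],0],[[0,2.8,0],0],[[0,3.2,0],0],[[0,3.2,0],0]]';python3 - <<'E'
from h import *
s=manip.sense();print(s["force"],s["ft_torque"])
E
```

```text
t: 7.33
tcp_pos: [0.5371, 0.175, 0.2258]
tool_rot: [0.704, -0.069, 0.067, -0.704]
force: [0.6, -0.9, -3.4]
finger_gap: 0.201
t: 7.75
tcp_pos: [0.5373, 0.175, 0.1937]
tool_rot: [0.704, -0.069, 0.067, -0.704]
force: [-0.7, -1.0, -3.0]
finger_gap: 0.201
[-0.74047869 -1.02664659 -3.01116245] [-0.04037355  0.05597857  0.00825537]
```

```bash
for i in 1 2 3; do python3 -m jog '[[[0,0.1,0],0],[[0,0.2,0],0],[[0,0.2,0],0]]' | egrep 'tcp|force'; done
```

```text
tcp_pos: [0.5379, 0.1749, 0.1934]
force: [0.1, 0.3, -4.7]
tcp_pos: [0.5379, 0.1749, 0.1914]
force: [-0.8, -1.2, -2.9]
tcp_pos: [0.5379, 0.1749, 0.1892]
force: [0.2, -0.2, -2.4]
```

```bash
for i in 1 2 3; do python3 -m jog '[[[0,0.05,0],0],[[0,0.1,0],0],[[0,0.1,0],0]]' | egrep 'tcp|force'; done
```

```text
tcp_pos: [0.5379, 0.1749, 0.1882]
force: [-0.7, -0.8, -2.5]
tcp_pos: [0.5379, 0.1749, 0.1875]
force: [-0.6, -0.5, -1.5]
tcp_pos: [0.5381, 0.1749, 0.1868]
force: [-0.7, -0.7, 1.5]
```

Contact is at TCP z ≈ 0.187, on the nut's corners. I'll push lightly and turn clockwise to search.

```bash
python3 -m jog '[[[0,0.07,0],0],[[0,0.13,0],0],[[0,0.13,0],0]]' | egrep 'tcp|force'; python3 -m jog '[[[0,0,0],0.06],[[0,0,0],0.12],[[0,0,0],0.18],[[0,0,0],0.18]]' | egrep 'tcp|force'; python3 -c "
from h import *
print(manip.sense()['ft_torque'])"
```

```text
tcp_pos: [0.5382, 0.1749, 0.1858]
force: [-0.9, -0.8, 5.7]
tcp_pos: [0.5385, 0.1748, 0.186]
force: [-0.4, -0.9, 6.4]
[-0.40797711  0.43130932 -0.03254314]
```

```bash
for i in 1 2; do python3 -m jog '[[[0,0,0],0.06],[[0,0,0],0.12],[[0,0,0],0.18],[[0,0,0],0.18]]' | egrep 'tcp|force'; python3 -c "
from h import *
print(manip.sense()['ft_torque'])"; done
```

```text
tcp_pos: [0.5386, 0.1748, 0.1859]
force: [-1.6, -0.8, 5.1]
[-0.3664656   0.41098707 -0.01954527]
tcp_pos: [0.5387, 0.1748, 0.1859]
force: [-0.7, -0.6, 5.3]
[-0.31505302  0.31783909  0.01156526]
```

```bash
for i in 1 2 3; do python3 -m jog '[[[0,0,0],0.06],[[0,0,0],0.12],[[0,0,0],0.18],[[0,0,0],0.18]]' | egrep 'tcp|force'; python3 -c "
from h import *
print(manip.sense()['ft_torque'])"; done
```

```text
tcp_pos: [0.5388, 0.1748, 0.186]
force: [-1.0, -1.3, 4.3]
[-0.41137864  0.33396536 -0.00232382]
tcp_pos: [0.5389, 0.1748, 0.186]
force: [-1.1, -2.3, 4.6]
[-0.39701728  0.28152214  0.0154112 ]
tcp_pos: [0.5389, 0.1748, 0.186]
force: [-1.0, -1.3, 5.5]
[-0.41548317  0.25344647 -0.0253518 ]
```

```bash
for i in 1 2 3; do python3 -m jog '[[[0,0,0],0.06],[[0,0,0],0.12],[[0,0,0],0.18],[[0,0,0],0.18]]' | egrep 'tcp|force'; python3 -c "
from h import *
s=manip.sense();print(s['ft_torque'],s['q'][5])"; done
```

```text
tcp_pos: [0.539, 0.1748, 0.1861]
force: [-0.2, -1.0, 4.8]
[-0.36993892  0.16802973  0.00883774] 0.0008696615725025055
tcp_pos: [0.5392, 0.1749, 0.1861]
force: [-1.2, -1.7, 5.1]
[-0.38170689  0.1916091   0.01974626] 0.180875958228074
tcp_pos: [0.5392, 0.1749, 0.1861]
force: [-0.3, -0.9, 5.9]
[-0.36474334  0.03472557 -0.03975144] 0.36007108015579725
```

Turned 1.6 rad without a drop, so the socket probably sits off-centre or tilted in the bore. I'll check the tool tilt and look.

Run:
```python
from h import *
s=manip.sense();print(R.from_quat(s["tool_rot"]).as_matrix().round(4),s["finger_gap"],s["t"])
snap("scene","pics/s3.png");snap("side","pics/d3.png")
f=lambda n,x,y:cv2.resize(cv2.imread(f'pics/{n}.png')[y:y+120,x:x+80],(400,600),interpolation=cv2.INTER_CUBIC)
cv2.imwrite('pics/crop3.png',np.hstack([f('s3',370,175),f('d3',240,210)]))
```

```text
[[-2.408e-01  3.600e-03  9.706e-01]
 [-9.706e-01  2.000e-04 -2.408e-01]
 [-1.100e-03 -1.000e+00  3.500e-03]] 0.19659446948568265 12.5
```

View pics/crop3.png

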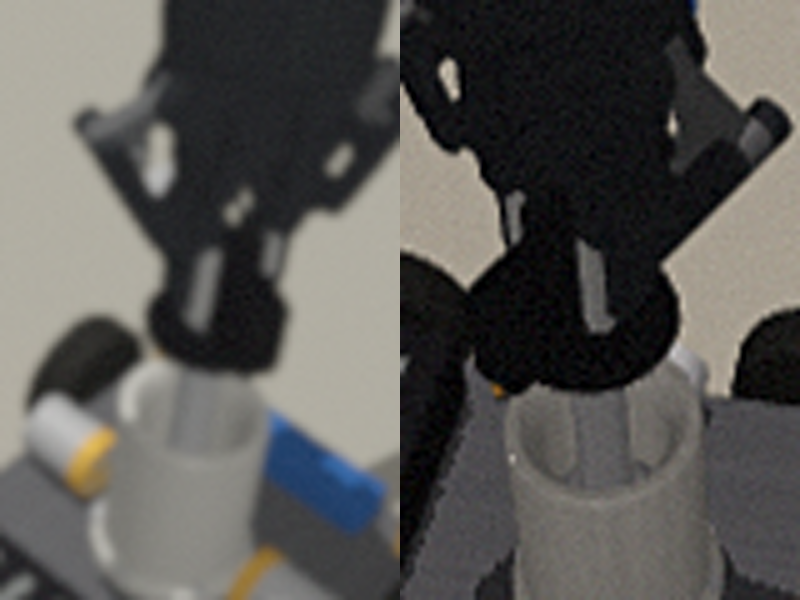

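The shaft looks close to the bore centre: scene x≈200 against rim 193, side 605 against 603. I'll release so it self-centres on the cone, then regrasp.

```bash
python3 -m jog '[[[0,-0.1,0],0],[[0,-0.2,0],0],[[0,-0.2,0],0]]' | egrep 'tcp|force';  python3 -c "
from h import *
print(manip.sense()['ft_torque'])"; python3 -m jog '[[[0,-0.2,0],0],[[0,-0.2,0],0],[[0,-0.2,0],0],[[0,-0.2,0],0],[[0,-0.2,0],0],[[0,-0.2,0],0],[[0,-0.2,0],0]]' 3.5;  python3 -c "
from h import *
print(manip.sense()['ft_torque'])"; python3 -m jog '[[[0,0,0],0],[[0,0,0],0],[[0,0,0],0],[[0,0,0],0],[[0,0,0],0],[[0,0,0],0],[[0,0,0],0]]' 0 30; python3 -c "
from h import *
s=manip.sense();print(s['ft_torque']);print(R.from_quat(s['tool_rot']).as_matrix().round(4))"
```

```text
tcp_pos: [0.5387, 0.175, 0.1871]
force: [0.7, -1.5, 1.5]
[-0.19773061 -0.3917078   0.00450917]
t: 13.43
tcp_pos: [0.5377, 0.175, 0.1889]
tool_rot: [-0.436, 0.557, -0.557, 0.436]
force: [-0.0, 0.7, 0.6]
finger_gap: 0.408
[ 0.0187876  -0.02540115  0.03919593]
t: 14.02
tcp_pos: [0.5379, 0.1749, 0.1891]
tool_rot: [0.436, -0.557, 0.557, -0.436]
force: [0.4, 0.6, -0.2]
finger_gap: 0.204
[-0.01234373 -0.10477155 -0.00761697]
[[-2.397e-01  3.000e-04  9.709e-01]
 [-9.709e-01  0.000e+00 -2.397e-01]
 [-1.000e-04 -1.000e+00  3.000e-04]]
```

```bash
python3 -m jog '[[[0,0.05,0],0],[[0,0.1,0],0],[[0,0.13,0],0],[[0,0.13,0],0]]' | egrep 'tcp|force'; for i in 1 2 3; do python3 -c "
from h import *
print(manip.sense()['ft_torque'].round(3))";python3 -m jog '[[[0,0,0],-0.05],[[0,0,0],-0.1],[[0,0,0],-0.15],[[0,0,0],-0.2],[[0,0,0],-0.2]]' | egrep 'tcp|force';  done; python3 -c "
from h import *
print(manip.sense()['ft_torque'].round(3))"
```

```text
tcp_pos: [0.538, 0.175, 0.1882]
force: [0.2, 0.3, 4.7]
[-0.017  0.099 -0.002]
tcp_pos: [0.5379, 0.175, 0.1881]
force: [-0.8, 0.1, 4.8]
[0.011 0.176 0.003]
tcp_pos: [0.5379, 0.1749, 0.1881]
force: [-0.6, -0.3, 5.3]
[ 0.03   0.234 -0.016]
tcp_pos: [0.5378, 0.175, 0.188]
force: [-1.3, 0.2, 5.8]
[-0.026  0.276 -0.032]
```

```bash
for i in 1 2 3 4 5; do python3 -m jog '[[[0,0,0],-0.05],[[0,0,0],-0.1],[[0,0,0],-0.15],[[0,0,0],-0.2],[[0,0,0],-0.2]]' | egrep 'tcp|force';python3 -c "
from h import *
print(manip.sense()['ft_torque'].round(3))";  done
```

```text
tcp_pos: [0.5378, 0.175, 0.188]
force: [-1.7, 0.7, 4.1]
[0.014 0.257 0.004]
tcp_pos: [0.5375, 0.175, 0.1878]
force: [-0.7, 0.6, 4.3]
[-0.023  0.366  0.009]
tcp_pos: [0.5369, 0.1745, 0.1865]
force: [-0.5, -0.7, -2.9]
[-0.191  0.018 -0.006]
tcp_pos: [0.5369, 0.1741, 0.1865]
force: [-0.0, -1.6, -3.2]
[-0.578  0.11  -0.101]
tcp_pos: [0.5369, 0.174, 0.1867]
force: [-0.4, -2.4, -3.3]
[-0.867  0.148 -0.098]
```

The socket dropped: force is back to the free weight and the nut drag of about 0.1 N m shows. I'll back off the twist and descend gently.

```bash
python3 -m jog '[[[0,0,0],0.05],[[0,0,0],0.1],[[0,0,0],0.15],[[0,0,0],0.2],[[0,0,0],0.2]]' | egrep 'tcp|force';for i in 1 2 3; do python3 -c "
from h import *
print(manip.sense()['ft_torque'].round(3))"; python3 -m jog '[[[0,0.1,0],0],[[0,0.2,0],0],[[0,0.2,0],0]]' | egrep 'tcp|force'; done
```

```text
tcp_pos: [0.537, 0.1744, 0.187]
force: [-0.8, -1.3, -2.8]
[-0.785  0.173  0.044]
tcp_pos: [0.5372, 0.1745, 0.1853]
force: [-1.4, -3.7, -3.0]
[-1.026  0.392  0.072]
tcp_pos: [0.5373, 0.1746, 0.1834]
force: [-1.4, -3.8, -1.6]
[-1.175  0.561  0.087]
tcp_pos: [0.5375, 0.1748, 0.1815]
force: [-2.8, -4.8, -1.6]
```

Nearly home, but side moments are growing. I'll release to let it settle and then regrasp.

```bash
python3 -m jog '[[[0,0,0],0],[[0,0,0],0],[[0,0,0],0],[[0,0,0],0],[[0,0,0],0]]' 3.5 | egrep 't:|tcp|force';  python3 -c "
from h import *
print(manip.sense()['ft_torque'].round(3),tool([.538,.175,.178]))"; python3 -m jog '[[[0,0,0],0],[[0,0,0],0],[[0,0,0],0],[[0,0,0],0],[[0,0,0],0],[[0,0,0],0],[[0,0,0],0]]' 0 40; python3 -c "
from h import *
s=manip.sense();print(s['ft_torque'].round(3),s['q'][5])
snap('side','pics/d4.png');i=cv2.imread('pics/d4.png')[180:330,200:360]
cv2.imwrite('pics/crop4.png',cv2.resize(i,(640,600),interpolation=cv2.INTER_CUBIC))"
```

```text
t: 19.27
tcp_pos: [0.5385, 0.1754, 0.1821]
tool_rot: [-0.692, 0.144, -0.146, 0.693]
force: [0.7, -0.4, 0.1]
[-0.011 -0.025 -0.014] [-0.03  0.41 -0.06]
t: 19.85
tcp_pos: [0.5379, 0.1748, 0.1818]
tool_rot: [0.692, -0.145, 0.145, -0.692]
force: [-0.1, -1.6, 1.3]
finger_gap: 0.199
[-0.356  0.122 -0.009] -1.0411431473358739
```

View pics/crop4.png

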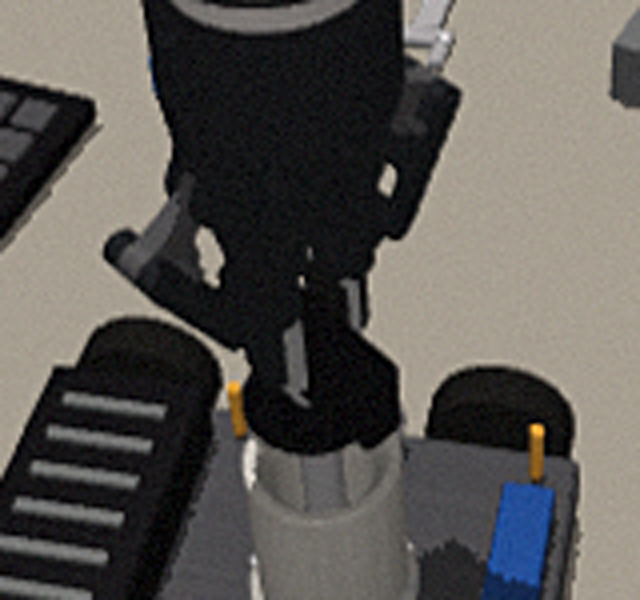

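The guard now sits lower, just above the rim, which fits a nearly home socket. I'll test by pushing gently.

```bash
for i in 1 2; do python3 -m jog '[[[0,0.05,0],0],[[0,0.1,0],0],[[0,0.1,0],0]]' | egrep 'tcp|force'; done; python3 -c "
from h import *
s=manip.sense();print(s['ft_torque'].round(3),s['q'][5])"
```

```text
tcp_pos: [0.538, 0.1748, 0.1811]
force: [-0.7, -1.1, 4.6]
tcp_pos: [0.5381, 0.1748, 0.1805]
force: [-1.2, -2.3, 7.3]
[-0.525  0.461  0.037] -1.0411100031202387
```

The resistance is about 5 N/mm, which is the seat's own stiffness, so the socket bears on the nut's seat. I'll ease off and start tightening in small steps.

```bash
python3 -m jog '[[[0,-0.1,0],0],[[0,-0.1,0],0],[[0,-0.1,0],0]]' - 60 | egrep 'tcp|force'; for i in 1 2 3; do python3 -m jog '[[[0,0,0],0.05],[[0,0,0],0.1],[[0,0,0],0.15],[[0,0,0],0.15]]' | egrep 'tcp|force'; python3 -c "
from h import *
s=manip.sense();print(s['ft_torque'].round(3),s['q'][5].round(3))";done
```

```text
tcp_pos: [0.538, 0.1749, 0.1811]
force: [-0.6, -2.7, 4.7]
tcp_pos: [0.5381, 0.1749, 0.181]
force: [-1.3, -1.8, 4.8]
[-0.451  0.204  0.03 ] -0.89
tcp_pos: [0.5382, 0.1749, 0.181]
force: [-0.5, -1.4, 5.0]
[-0.435  0.228  0.083] -0.74
tcp_pos: [0.5384, 0.1749, 0.1811]
force: [-0.4, -2.3, 4.9]
[-0.398  0.166  0.035] -0.59
```

```bash
for i in 1 2 3 4; do python3 -m jog '[[[0,0,0],0.05],[[0,0,0],0.1],[[0,0,0],0.1]]' | egrep 'force'; python3 -c "
from h import *
s=manip.sense();print(s['ft_torque'].round(3),s['q'][5].round(3),s['tau'][5].round(3))";done
```

```text
force: [-0.5, -1.6, 5.3]
[-0.438  0.125 -0.051] -0.49 0.284
force: [-0.0, -1.4, 5.3]
[-0.447  0.144  0.051] -0.39 0.284
force: [-0.1, -1.4, 5.7]
[-0.397  0.074  0.068] -0.29 0.284
force: [0.1, -1.7, 4.9]
[-0.514 -0.008  0.098] -0.19 0.324
```

```bash
cat > rd.py <<'E'
from h import *
T=[];F=[]
for i in range(4): eyes.snapshot("wrist"); s=manip.sense(); T.append(s['ft_torque']);F.append(s['force'])
print(np.mean(T,0).round(3),np.mean(F,0).round(1),s['q'][5].round(3),s['tau'][5].round(3),s['t'])
E
python3 rd.py; for i in 1 2 3; do python3 -m jog '[[[0,0,0],0.04],[[0,0,0],0.08],[[0,0,0],0.08]]' >/dev/null; python3 rd.py;done
```

```text
[-0.463  0.077  0.054] [-0.3 -1.4  5.5] -0.191 0.056 22.85
[-0.482  0.054  0.163] [-0.6 -1.6  4.8] -0.112 0.155 23.3
[-0.448  0.016  0.25 ] [-0.1 -1.1  5.3] -0.032 0.249 23.75
[-0.534 -0.103  0.325] [-0.  -1.7  5.1] 0.047 0.35 24.2
```

Landed: torque rose steadily to about 0.33 N m, so washer twist is about 0.16–0.23 rad, well inside the snug band. Next I relax the twist and lift straight out, keeping this grip so the TCP height at the well floor also tells me the foot height.

```bash
python3 -c "
from h import *
print(manip.sense()['tcp_pos'])"; python3 -m jog '[[[0,0,0],-0.05],[[0,0,0],-0.1],[[0,0,0],-0.15],[[0,0,0],-0.2],[[0,0,0],-0.2]]' >/dev/null; python3 rd.py; python3 -m jog '[[[0,-0.3,0],0],[[0,-0.7,0],0],[[0,-1.2,0],0],[[0,-1.8,0],0],[[0,-1.8,0],0]]'; python3 rd.py
```

```text
[0.53873189 0.17479413 0.18109849]
[-0.452 -0.017  0.154] [-0.5 -1.4  4.9] -0.152 0.156 24.8167
t: 25.23
tcp_pos: [0.5376, 0.1754, 0.1997]
tool_rot: [-0.562, 0.429, -0.428, 0.562]
force: [0.4, 1.0, -2.4]
finger_gap: 0.197
[-0.019 -0.116 -0.008] [ 0.6 -0.3 -2.7] -0.151 -0.001 25.4333
```

```bash
python3 -m jog '[[[0,-2,0],0],[[0,-5,0],0],[[0,-8,0],0],[[0,-10,0],0],[[0,-10.5,0],0],[[0,-10.5,0],0]]'; python3 -c "
from h import *
s=manip.sense();print(R.from_quat(s['tool_rot']).as_matrix().round(3),s['q'].round(3),tool([.492,-.2315,.305]))"
```

```text
t: 25.93
tcp_pos: [0.5382, 0.1752, 0.3052]
tool_rot: [-0.562, 0.428, -0.429, 0.563]
force: [-0.3, 0.0, -3.2]
finger_gap: 0.195
[[ 0.265  0.003  0.964]
 [-0.964  0.001  0.265]
 [ 0.    -1.     0.003]] [ 0.117  0.367  1.493  0.     1.279 -0.151] [ 3.799e+01 -2.000e-02 -1.522e+01]
```

```bash
python3 -m jog '[[[1,0,-0.4],-0.05],[[3,0,-1.2],-0.12],[[6,0,-2.4],-0.2],[[9,0,-3.6],-0.3],[[12,0,-4.8],-0.4],[[15,0,-6],-0.5],[[18,0,-7.2],-0.6],[[21,0,-8.4],-0.7],[[24,0,-9.6],-0.8],[[27,0,-10.8],-0.9],[[30,0,-12],-1],[[33,0,-13.2],-1.08],[[35.5,0,-14.2],-1.1],[[37,0,-14.8],-1.1],[[37.8,0,-15.1],-1.1],[[38,0,-15.2],-1.1],[[38,0,-15.2],-1.1],[[38,0,-15.2],-1.1]]';python3 - <<'E'
from h import *
snap("scene","pics/s5.png");snap("side","pics/d5.png")
f=lambda n,x,y:cv2.resize(cv2.imread(f'pics/{n}.png')[y:y+150,x:x+100],(400,600),interpolation=cv2.INTER_CUBIC)
cv2.imwrite('pics/crop5.png',np.hstack([f('s5',285,70),f('d5',335,75)]))
E
```

```text
t: 27.43
tcp_pos: [0.4915, -0.2302, 0.3028]
tool_rot: [-0.703, 0.072, -0.071, 0.704]
force: [0.2, -0.1, -2.8]
finger_gap: 0.197
```

View pics/crop5.png

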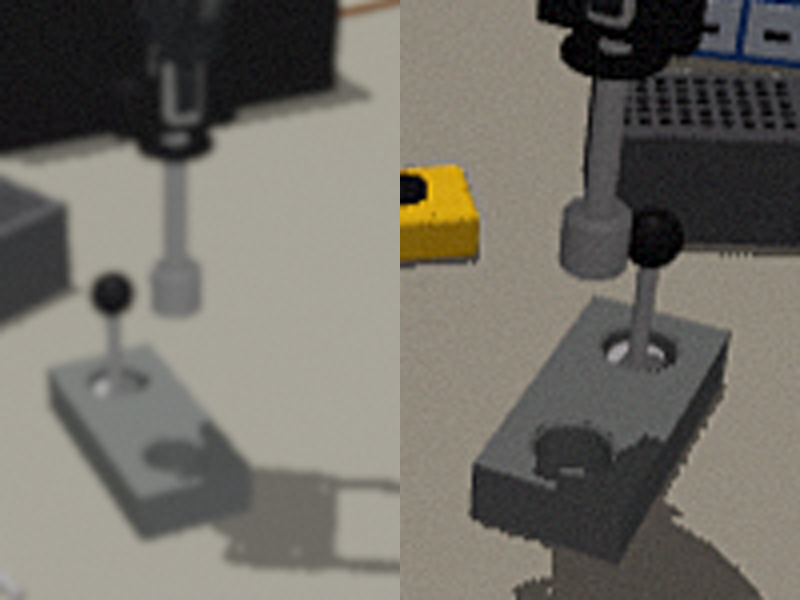

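The free well's mouth is at scene (328.7,184.5) and side (378.2,187.8). The socket foot is at scene (329,145.8) and side (383.5,139.8).

Run:
```python
from h import *
a,b=snap("scene"),snap("side")
f=tri(ray(a,329,145.8),ray(b,383.5,139.8)); m=tri(ray(a,328.7,184.5),ray(b,378.2,187.8));print(f,m)
d=m[0]-f[0];d[2]=0;s=manip.sense();print(d,tool(s["tcp_pos"]+d))
print(plane(a,328.7,184.5,.04),plane(b,378.2,187.8,.04))
```

```text
(array([ 0.49044368, -0.23056893,  0.16531702]), np.float64(0.0018360574709661215)) (array([ 0.4911222 , -0.23204817,  0.03480774]), np.float64(0.0033012843298579437))
[ 0.00067852 -0.00147924  0.        ] [ 0.1  -0.   -0.13]
[ 0.49561796 -0.22324418  0.04      ] [ 0.49009518 -0.22829357  0.04      ]
```

```bash
python3 -m jog '[[[0.1,1,-0.13],0],[[0.1,3,-0.13],0],[[0.1,6,-0.13],0],[[0.1,8.5,-0.13],0],[[0.1,10.5,-0.13],0],[[0.1,11.8,-0.13],0],[[0.1,12.4,-0.13],0],[[0.1,12.4,-0.13],0]]'; python3 rd.py; python3 -m jog '[[[0,0.5,0],0],[[0,1,0],0],[[0,1.5,0],0],[[0,1.8,0],0],[[0,1.8,0],0]]';python3 rd.py
```

```text
t: 28.3
tcp_pos: [0.4918, -0.2324, 0.1779]
tool_rot: [-0.703, 0.073, -0.07, 0.704]
force: [-0.3, 0.5, -2.3]
finger_gap: 0.199
[-0.002 -0.024 -0.   ] [-0.1 -0.5 -2.6] -2.015 0.0 28.5
t: 28.92
tcp_pos: [0.492, -0.2328, 0.1608]
tool_rot: [-0.703, 0.072, -0.071, 0.704]
force: [0.4, 0.7, -2.5]
finger_gap: 0.196
[-0.011  0.005  0.017] [-0.2  0.2 -3.2] -2.015 -0.0 29.1167
```

```bash
python3 -m jog '[[[0,0.4,0],0],[[0,0.8,0],0],[[0,1.2,0],0],[[0,1.2,0],0]]' | egrep 'tcp|force'; for i in 1 2 3 4 5 6; do python3 -m jog '[[[0,0.07,0],0],[[0,0.1,0],0],[[0,0.1,0],0]]' | egrep 'tcp|force'; done
```

```text
tcp_pos: [0.492, -0.2328, 0.1487]
force: [-0.5, -1.3, -3.0]
tcp_pos: [0.4926, -0.2333, 0.1487]
force: [-0.0, -0.9, -3.6]
tcp_pos: [0.4926, -0.2332, 0.1477]
force: [0.3, 0.1, -1.9]
tcp_pos: [0.4928, -0.2334, 0.1472]
force: [-0.2, 0.3, 1.1]
tcp_pos: [0.493, -0.2335, 0.1472]
force: [-1.6, 1.9, 7.2]
tcp_pos: [0.4932, -0.2336, 0.1471]
force: [-2.8, 2.0, 13.2]
tcp_pos: [0.4934, -0.2336, 0.1471]
force: [-3.0, 2.7, 20.2]
```

The floor contact at TCP 0.1474 gives a grip offset of 139.4 mm. So the foot was at 0.0417 during tightening: fully home, with the seat pressed about 2 mm. Now I unload, release and retreat.

```bash
python3 -m jog '[[[0,-0.15,0],0],[[0,-0.3,0],0],[[0,-0.3,0],0]]' | egrep 'tcp|force'; python3 -m jog '[[[0,0,0],0],[[0,0,0],0],[[0,0,0],0],[[0,0,0],0],[[0,0,0],0],[[0,0,0],0],[[0,0,0],0],[[0,0,0],0],[[0,0,0],0],[[0,0,0],0]]' 8.5; python3 -m jog '[[[0,-1,0],0],[[0,-3,0],0],[[0,-6,0],0],[[0,-9,0],0],[[0,-12,0],0],[[0,-14,0],0],[[-5,-14,0],0],[[-8,-14,0],0],[[-9,-14,0],0],[[-9,-14,0],0],[[-9,-14,0],0]]';python3 - <<'E'
from h import *
snap("scene","pics/s6.png");snap("side","pics/d6.png")
f=lambda n,x,y:cv2.resize(cv2.imread(f'pics/{n}.png')[y:y+120,x:x+80],(400,600),interpolation=cv2.INTER_CUBIC)
cv2.imwrite('pics/crop6.png',np.hstack([f('s6',290,100),f('d6',345,100)]))
E
```

```text
tcp_pos: [0.4929, -0.2334, 0.1472]
force: [-0.2, 0.0, 4.3]
t: 32.03
tcp_pos: [0.4926, -0.2333, 0.1467]
tool_rot: [0.703, -0.072, 0.072, -0.703]
force: [0.7, -0.0, 0.2]
finger_gap: 0.998
t: 32.95
tcp_pos: [0.4049, -0.2156, 0.2877]
tool_rot: [0.704, -0.071, 0.073, -0.703]
force: [0.4, -0.7, -0.0]
finger_gap: 0.997
```

View pics/crop6.png

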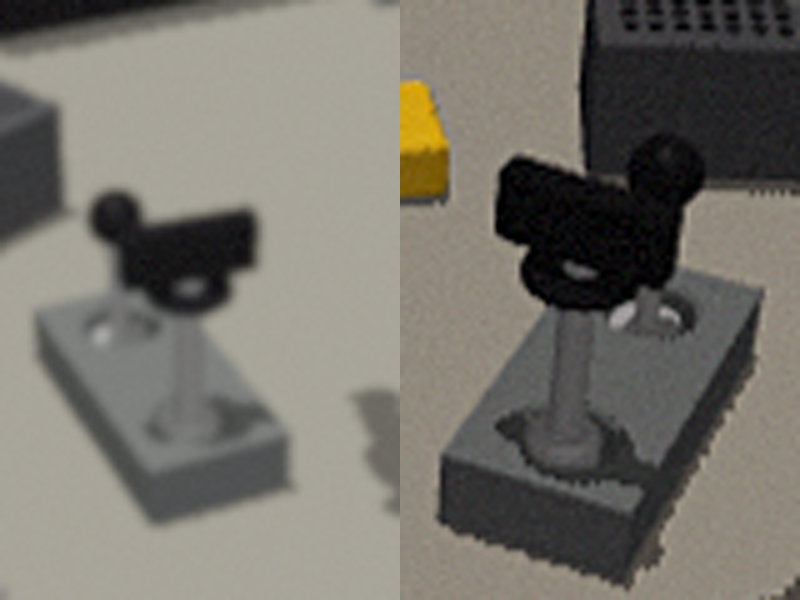

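The bar driver stands upright in its well: handle near scene crop (190,250), socket inside the well at (190,420). The ball driver is undisturbed and the gripper is clear. Handing in.

```bash
python3 -c "
from station import workorder;print(workorder.sign_off())"
```

```text
the job is handed in; nothing more can be done
None
```

The nut is tightened to about 0.33 N m by the wrist sensor. The driver is back in its original well and the job was handed in with the robot clock at about 33 s.

**Search for the nut:** The first clockwise search of 1.6 rad did not let the socket drop on, because side moments showed it was held off-centre. I released and regrasped so it self-centred. Turning back then dropped it on, which also turned the nut back by a few tenths of a radian at most. The highest push I read was about 10 N.

**Socket fully down:** The grip offset found at the well floor puts the foot at about 0.042 m during tightening. Home is 0.044 m, so it was fully down with the seat pressed about 2 mm.

**Snug:** Torque rose steadily from about 0.05 to 0.33 N m after the nut landed. That puts the washer between 0.16 and 0.23 rad, inside the 0.10 to 0.36 band. This comes from torque only, because the nut and washer angles could not be read directly.

**One disagreement:** When I turned back 0.2 rad, the torque fell by only 0.17 N m. The washer's stiffness alone would give about 0.3 N m, so there is probably some give in the grip.

**At the end:** The last picture shows the driver upright in the well, the ball-handled driver apparently undisturbed and the gripper clear. I did not measure the ball driver's or battery's final position, but nothing went near the battery.

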